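# Set a spectrometer cell holder with a spacer blade

## Robot

A 6-joint arm with a two-finger parallel gripper is mounted at the origin on the work surface. World frame = base frame: x ahead of the robot, y to its left, z up, the work surface at z = 0. Lengths are in mm, angles in rad, forces in N, time in s.
With the tool pointing down it reaches from about 325 to 900 mm from the base axis. Payload 6.1 kg.
Tool frame: the origin (TCP) lies on the front face of the gripper's body, between the roots of the fingers; the fingertips stand 73 mm ahead of it and the grasp point (between the pads) lies r.grasp_offset ahead of it (r.grasp_offset is the distance from the TCP to the grasp point, in mm); z points along the fingers, y is the line along which they close (so a half turn about z gives the same grasp; the last joint's range is limited). The gripper opens to 85 mm and grips with 20 to 120 N. Pads are 22 mm wide; open, the fingers measure 114 mm over their backs; the gripper's body (76 mm by 85 mm) begins 54 mm behind the grasp point. The pads swing forward as they close: fully open they stand 13 mm farther back than shut.
Start: joints at [1.189, 0.22, 1.526, -0, 1.395, -0.126], TCP at [158.136, 604.656, 303.9] pointing down, gripper open.
Joint ranges: [-2.98, 2.98], [-0.91, 2.08], [0.09, 2.57], [-1.24, 4.39], [0.2, 2.65], [-2.68, 2.68]. Speed limits (rad/s): [2.57, 2.57, 3.01, 3.14, 3.14, 3.14].

## Interface

Orientations are given as [roll, pitch, yaw] about the fixed x, y, z axes, in that order (R = Rz(yaw) Ry(pitch) Rx(roll)).
In Python, from station import r, get_image gives the robot as it stands. Calls block until the motion is done:
- r.move_ptp(position, orientation): joint-space move of the TCP to a pose.
- r.movel(position, feed=150, ori=None, contact_N=None): straight line of the TCP; ori=None keeps the orientation; feed is the mean speed in mm/s. With contact_N (N) it stops when the force on the tool has changed by that much, and returns True; else False.
- r.movej(angles): joint-space move.
- r.grip(opening): finger opening in mm; the grip force is fixed at half the most; returns when the fingers have stopped.
- r.hold(seconds).
- r.ik(position, orientation): joint angles nearest the present ones, or None.
- r.state(): the state.
- get_image(name): name is "scene" or "side" or "wrist"; returns a dict with "pixels" (384x512x3 uint8, blue, green, red), "mtx" (3x3 intrinsics, pixels), "cam_to_world" (4x4, takes a point from camera to world coordinates). Camera axes: x right, y down, z forward; pixel columns grow to the right and rows downward; lengths in mm; the calibration is good to about 2 mm. A picture is of the moment at which its call begins. There is no depth.
A pose or a line that the arm cannot do raises r.IKError and nothing moves.
- r.close_job(): hands the job in; it is judged then, once.
The state is a dict: "time_s": time; "joint_pos": joint angles; "qvel": joint speeds; "joint_torque": joint torques, N m; "tcp_pos": TCP position; "tool_rot": TCP orientation; "ft_force": force on the tool from outside, world axes, zero at the start; "ft_torque": the same for the moment, N m; "finger_gap": finger opening in mm; "finger_force": force on a finger pad.
Only numpy, scipy, OpenCV 4.12 (cv2) and the standard library are available. Lean on these libraries where they do the work, as an engineer would, in place of code of your own. Each camera call takes 0.05 s, during which the arm holds its last target. There are 200 camera calls.

## Task

Set the cell holder's gap to the thickness of the spacer blade: take the blue-handled blade from its white stand, find the aluminium fixed jaw with it by feel, and slide it upright down that jaw's face, lightly pressed on, so that it wedges the brass jaw away until its tip is nearly down on the dark carriage plate. Then draw it straight out without pushing the brass jaw any further, and put it back fully home in its stand. Be gentle, touch the holder with nothing but the blade, and leave everything else where it is.

Things in the scene. Friction and masses are not known exactly. Their poses are not given: they have to be found in the camera images.
- holder: Cell holder: fixed grey base plate 90 (x) by 160 (y) by 10 mm. Origin: centre of its underside, z up. On it a dark carriage plate, its top 18 mm above the bench, carries an aluminium fixed jaw and a brass jaw, both 50 mm wide, centred at x = 0. The carriage is clamped at an offset along y that nobody has measured: the fixed jaw's gap face lies anywhere from y = -14 to +14 mm.
- jaw (a joint): The gap in m between the brass jaw and the fixed jaw: 0.002 to 0.0035 at the start, can open to 0.02. The fixed jaw stands on the +y side, top 78 mm above the bench, 35 mm thick. The brass one on the -y side, top 53 mm, 35 mm thick; above 37 mm its gap side slopes back by 6 mm. It slides along y only, with about 1.2 N of friction, and stays where left; no spring.
- blade_handle (a point): Centre of the blue plastic handle of the spacer blade: 36 mm (x) by 16 mm (y) by 40 mm high (z). Grip it across y. Below it the steel blade, 28 mm wide (x), 6 mm thick (y), is 65 mm long and ends in a fully rounded nose (radius 3 mm, along x). It is the same both ways round. The whole weighs about 120 g.
- blade_tip (a point): Lowest point of the blade's nose, 85 mm below the handle's centre along the blade's z.
- stand: White stand, 70 mm (x) by 50 mm (y) by 80 mm high, fixed to the bench. Origin at the centre of its underside. In its top is a slot 34 mm (x) by 10 mm (y), 75 mm deep, in which the blade hangs, its handle's underside resting on the stand's top (handle centre 100 mm above the bench).
- flask_a: Glass volumetric flask with blue stopper, 68 mm across, 144 mm high; bystander. Origin under its centre.
- flask_b: Another such flask; bystander.
- beaker: Glass beaker, 72 mm across, 95 mm high; bystander.
- reagent: Amber bottle, 64 mm across, 140 mm high; bystander.
- lamp: Lamp tube lying down, 42 mm thick, 145 mm long; bystander.
- cell_tray: Grey divided tray 110 by 170 by 30 mm; bystander.
- driver: Red-handled screwdriver lying on the bench, 160 mm long; bystander.

How it is judged:
By the outcome, as a careful person would: the job done as asked, in the order asked, and still so for the second after the job is handed in, with the robot touching nothing.
It also fails if it takes over 69 s, if anything falls off the work surface, if the arm or the gripper's body presses on something with over 40 N, if the wrist force passes 120 N, or if a joint passes its speed limit or range.

## Working session

There is one attempt and no reset: what is moved stays moved. The work goes in short steps, each a Python script; the robot and the scene stay as the last script left them, time stands still between calls to the robot, and variables do not carry over. Pictures are saved under pics/ and viewed, at most 10 in all, crops included, and the job is handed in when it is done.

```bash
mkdir -p pics; ls; python3 - <<'E'
from station import r,get_image
import cv2,json,numpy as np
for n in("scene","side"):
    d=get_image(n);cv2.imwrite(f"pics/{n}0.png",d["pixels"]);np.savez(f"{n}0.npz",**d);print(n,d["mtx"].tolist(),d["cam_to_world"].round(3).tolist())
print(r.grasp_offset,r.state())
E
```

```text
pics
scene [[381.2288685022705, 0.0, 251.00508630716175], [0.0, 381.2288685022705, 183.13866278381454], [0.0, 0.0, 1.0]] [[-0.281, 0.655, -0.702, 1229.538], [0.96, 0.198, -0.199, 199.371], [0.009, -0.729, -0.684, 771.277], [0.0, 0.0, 0.0, 1.0]]
side [[346.63116159405206, 0.0, 256.2332078723703], [0.0, 346.63116159405206, 191.21445072035272], [0.0, 0.0, 1.0]] [[0.658, -0.581, 0.479, 145.61], [-0.753, -0.504, 0.424, -364.065], [-0.005, -0.639, -0.769, 730.404], [0.0, 0.0, 0.0, 1.0]]
53.900000000000006 {'time_s': 0.1, 'joint_pos': array([ 1.18892064e+00,  2.21153467e-01,  1.52750458e+00, -7.43260414e-06,
        1.39471255e+00, -1.26103911e-01]), 'qvel': array([-0.00035709, -0.00164263, -0.00321862,  0.00163309, -0.00141135,
       -0.00108838]), 'joint_torque': array([ 5.94127578e-04, -4.98248148e+01, -3.90539861e+01, -2.24109785e-04,
        5.81010565e-03,  2.89515560e-05]), 'tcp_pos': array([157.96873469, 604.26898166, 302.9005183 ]), 'tool_rot': array([-3.13982791e+00, -2.16353845e-04,  2.88582200e+00]), 'ft_force': array([0.07497731, 0.31765232, 0.80660829]), 'ft_torque': array([-0.02937919,  0.01383655,  0.01522847]), 'finger_force': 0.0, 'finger_gap': 85.29877160903591}
```

View pics/scene0.png

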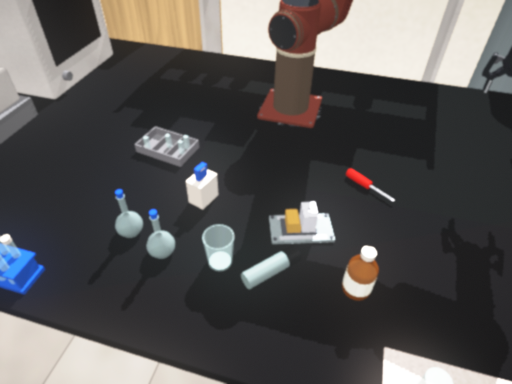

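View pics/side0.png

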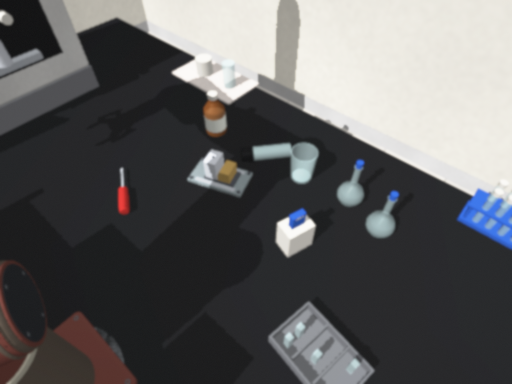

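The scene view has the stand at about (202,187) and the holder at about (302,225). The side view has the stand at about (296,235) and the holder at about (221,173). I'll enlarge both.

```bash
python3 - <<'E'
import cv2,numpy as np
a=cv2.imread("pics/scene0.png");b=cv2.imread("pics/side0.png")
f=lambda im,x,y,w,h:cv2.resize(im[y:y+h,x:x+w],None,fx=5,fy=5,interpolation=cv2.INTER_CUBIC)
A=np.hstack([f(a,180,155,50,60),f(a,262,190,80,60)]);B=np.hstack([f(b,270,200,50,60),f(b,180,140,80,60)])
cv2.imwrite("pics/c1.png",np.vstack([A,B]))
E
```

```text
(no output)
```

View pics/c1.png

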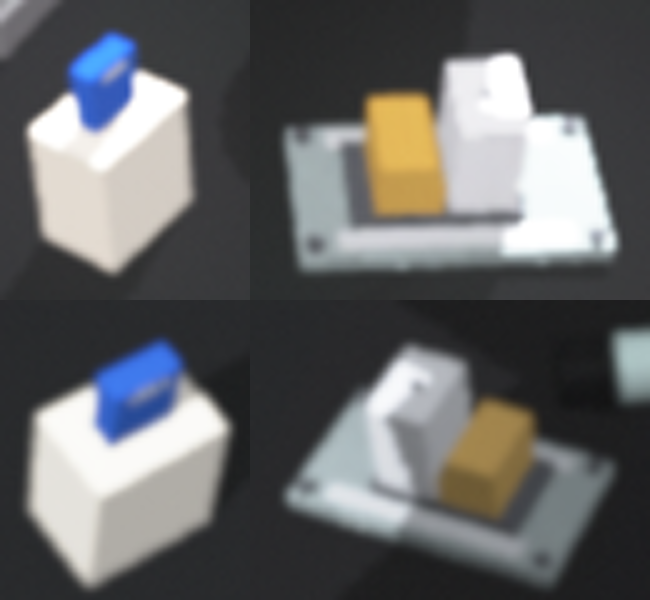

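```bash
cat > fit.py <<'E'
import numpy as np,cv2
from scipy.optimize import least_squares
def cam(n):
    d=np.load(n);T=np.linalg.inv(d["cam_to_world"]);return d["mtx"],T
C={k:cam(f"{k}0.npz") for k in("scene","side")}
def proj(k,P):
    K,T=C[k];q=(T[:3,:3]@P.T).T+T[:3,3];q=q@K.T;return q[:,:2]/q[:,2:]
def world(p,L):
    c,s=np.cos(p[2]),np.sin(p[2]);return np.c_[p[0]+c*L[:,0]-s*L[:,1],p[1]+s*L[:,0]+c*L[:,1],L[:,2]]
def fit(obs,p0):
    def f(p):
        return np.concatenate([(proj(k,world(p,np.array([o[2:]],float)))[0]-o[:2]) for k,*o in obs])
    s=least_squares(f,p0,loss="soft_l1");return s.x,f(s.x).reshape(-1,2)
def px(k,ox,oy,x,y,*l):return (k,ox+x/5-.4,oy+y/5-.4,*l)
if __name__=="__main__":
    S=lambda x,y,*l:px("scene",180,155,x,y,*l); s=lambda x,y,*l:px("side",270,200,x,y-300,*l)
    st=[S(28,130,35,-25,80),S(188,95,-35,25,80),S(112,273,35,25,0),S(42,240,35,-25,0),S(193,195,-35,25,0),
     s(33,412,-35,25,80),s(100,492,-35,-25,80),s(232,430,35,-25,80),s(90,588,-35,-25,0),s(28,515,-35,25,0),s(212,520,35,-25,0)]
    H=lambda x,y,*l:px("scene",262,190,x-250,y,*l); h=lambda x,y,*l:px("side",180,140,x-250,y-300,*l)
    ho=[H(285,128,-45,-80,10),H(583,118,-45,80,10),H(617,250,45,80,5),H(300,268,45,-80,5),
     h(287,495,-45,80,8),h(552,588,-45,-80,4),h(615,463,45,-80,8)]
    for o,p0 in((st,(600,0,-.5)),(ho,(650,180,0))):
        p,e=fit(o,p0);print(p.round(3),e.round(1).tolist())
E
python3 fit.py
```

```text
[ 537.294 -137.017  137.922] [[-0.1, 0.3], [-1.0, -0.0], [0.1, 0.0], [0.3, -0.8], [-0.5, 0.8], [0.8, 0.8], [-0.0, 0.9], [-0.9, -0.5], [-0.4, -0.2], [0.4, -1.2], [-1.0, 0.1]]
[5.71275e+02 1.49097e+02 3.41000e-01] [[-0.0, -0.0], [-0.6, -0.2], [-0.5, 1.0], [0.1, -0.1], [-0.1, 0.4], [-0.5, -1.0], [-0.5, 0.2]]
```

```bash
python3 - <<'E'
from station import r,get_image
import cv2,numpy as np
pi=np.pi
for n,p,y,z in(("wh",(571,149),.341,330),("ws",(537,-137),-.308,330)):
    r.move_ptp([*p,z],[pi,0,y+pi]); r.hold(.2)
    d=get_image("wrist");np.savez(n+"0.npz",**d);cv2.imwrite(f"pics/{n}.png",d["pixels"])
    s=r.state();print(s["time_s"],s["joint_pos"].round(3),s["tcp_pos"],d["cam_to_world"].round(3).tolist(),d["mtx"][0,0])
E
```

```text
2.55 [ 0.123  0.121  1.59   0.     1.431 -1.79 ] [570.84609343 149.54961925 329.98134586] [[-0.335, 0.896, 0.292, 496.117], [0.942, 0.318, 0.105, 122.358], [0.001, 0.31, -0.951, 398.965], [0.0, 0.0, 0.0, 1.0]] 270.6491108494374
3.9083 [-0.39   0.035  1.681  0.     1.426 -1.655] [ 537.33070687 -135.85796525  329.96111734] [[0.301, 0.907, 0.296, 461.751], [0.954, -0.287, -0.092, -112.498], [0.001, 0.31, -0.951, 398.981], [0.0, 0.0, 0.0, 1.0]] 270.6491108494374
```

View pics/wh.png

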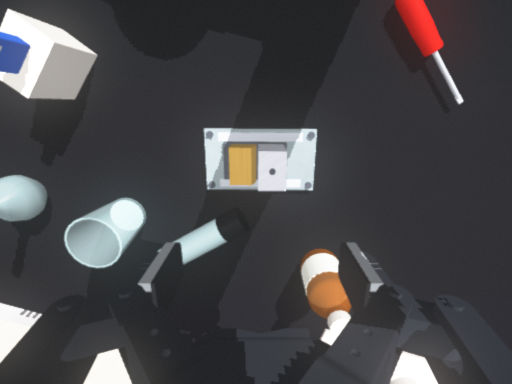

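View pics/ws.png

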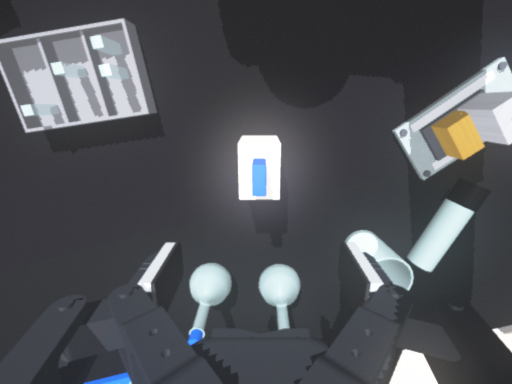

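The holder plate spans about (205–316, 128–191). The stand spans about (239–281, 136–199) with the handle top near (259,168). Now I'll zoom in.

```bash
python3 - <<'E'
import cv2,numpy as np
a=cv2.imread("pics/wh.png");b=cv2.imread("pics/ws.png")
f=lambda im,x,y,w,h,s:cv2.resize(im[y:y+h,x:x+w],None,fx=s,fy=s,interpolation=cv2.INTER_CUBIC)
A=f(a,200,122,120,75,4);B=f(b,228,129,64,75,4)
cv2.imwrite("pics/c2.png",np.hstack([A,B]))
E
```

```text
(no output)
```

View pics/c2.png

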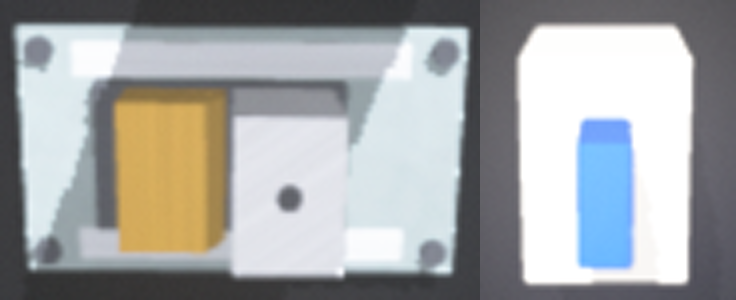

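```bash
cat > fit2.py <<'E'
import numpy as np
from scipy.optimize import least_squares
import fit
fit.C["wh"]=fit.cam("wh0.npz");fit.C["ws"]=fit.cam("ws0.npz")
def run(k,ox,oy,obs,fn,p0):
    def f(p):
        return np.concatenate([fit.proj(k,fit.world(p,np.array([fn(p,o[2:])],float)))[0]-(ox+o[0]/4-.4,oy+o[1]/4-.4) for o in obs])
    s=least_squares(f,p0,loss="soft_l1");print(s.x.round(3),f(s.x).reshape(-1,2).round(1).tolist());return s.x
def H(p,l):
    x,y,z,*t=l; y=y+(p[3] if t and t[0]>=1 else 0)-(p[4] if t and t[0]==2 else 0); return x,y,z
ho=[(15,25,-45,-80,5),(470,27,-45,80,5),(452,272,45,80,10),(30,270,45,-80,10),
(232,115,-25,0,78,1),(232,277,25,0,78,1),(345,115,-25,35,78,1),(345,277,25,35,78,1),
(115,102,-25,-35,53,2),(118,250,25,-35,53,2),(210,102,-25,-6,53,2),(208,250,25,-6,53,2)]
run("wh",200,122,ho,H,(571,149,.341,0,3))
x0=480
st=[(523,283,35,-25,80),(690,283,35,25,80),(517,58,-35,-25,80),(693,60,-35,25,80),(537,27,-35,-25,0),(675,27,-35,25,0)]
hd=[(580,141,-18,-8,120),(632,141,-18,8,120),(580,268,18,-8,120),(632,268,18,8,120)]
for o in(st,hd):run("ws",228-x0/4,129,o,lambda p,l:l,(537,-137,-.308))
E
python3 fit2.py
```

```text
[ 5.69657e+02  1.48649e+02  3.36000e-01 -3.25600e+00  2.06000e+00] [[0.6, -0.3], [-0.6, -0.1], [0.3, -0.0], [-0.3, -0.1], [-0.1, 0.0], [-0.2, -0.4], [1.1, 0.2], [-0.4, -0.3], [0.2, -0.1], [0.6, 0.5], [-0.8, 0.0], [-0.1, 0.6]]
[ 5.36804e+02 -1.37359e+02 -3.06000e-01] [[0.7, 0.1], [-1.1, 0.1], [0.8, 0.0], [-0.6, -0.5], [0.1, 0.1], [-0.0, 0.1]]
[ 5.35646e+02 -1.36736e+02 -3.07000e-01] [[-1.1, -0.3], [1.1, -0.3], [-0.8, 0.4], [0.8, 0.4]]
```

```bash
python3 - <<'E'
from station import r,get_image
import cv2,numpy as np
pi=np.pi;o=[pi,0,-.307+pi];p=[536.3,-137.1]
r.grip(45)
r.move_ptp([*p,220],o); r.movel([*p,160],feed=80)
r.hold(.2);a=r.state();r.grip(10);r.hold(.2);s=r.state()
for q in(a,s):print(q["time_s"],q["tcp_pos"],q["tool_rot"],q["ft_force"],q["ft_torque"],q["finger_gap"],q["finger_force"])
t=s["tcp_pos"]
r.movel([t[0],t[1],175],feed=40); r.hold(.2);s=r.state();print(s["tcp_pos"],s["ft_force"],s["ft_torque"],s["finger_gap"])
d=get_image("scene")["pixels"];e=get_image("side")["pixels"]
f=lambda im,x,y,w,h:cv2.resize(im[y:y+h,x:x+w],None,fx=4,fy=4,interpolation=cv2.INTER_CUBIC)
cv2.imwrite("pics/g.png",np.hstack([f(d,160,120,90,110),f(e,255,170,90,110)]))
E
```

```text
6.0 [ 536.6764111  -137.25020793  160.66218592] [-3.14149003e+00  1.21007024e-03  2.83460534e+00] [-0.64188301  0.13072666  0.27950589] [-0.00793953  0.03252971 -0.0035426 ] 44.93180367599243 0.0
6.5667 [ 536.55943662 -137.19512483  160.38670466] [-3.14153627e+00  7.21380815e-04  2.83462968e+00] [-0.50707035  0.79395845  4.24704391] [-0.02790372  0.0471087  -0.02225633] 15.12788917251384 58.643410205841064
[ 536.35769187 -137.1204131   174.67876216] [-0.16515417 -0.34823914 -1.372054  ] [-0.01050686 -0.00381791  0.02630738] 15.420686157221109
```

View pics/g.png

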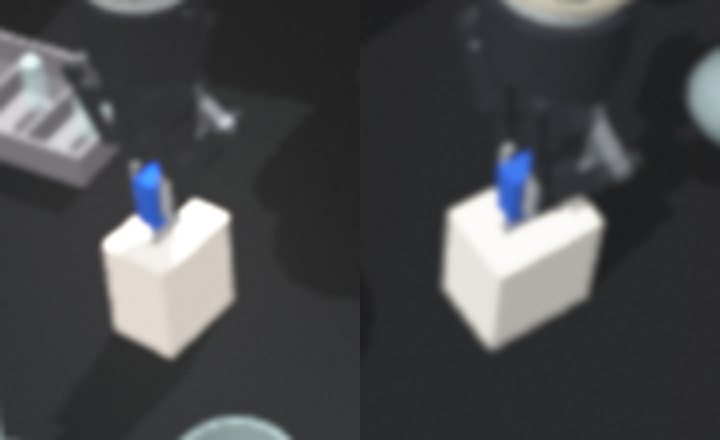

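The blade is out of the slot by about 15 mm and held upright. Next I'll feel for the fixed jaw with the tip at about z = 62.

```bash
cat > h.py <<'E'
from station import r,get_image
import numpy as np
pi=np.pi;Y=.336;c,s_=np.cos(Y),np.sin(Y);O=np.array([569.7,148.6]);u=np.array([c,s_]);v=np.array([-s_,c])
def W(x,y,z):return [*(O+x*u+y*v),z]
def loc(S=None,tag=""):
    S=S or r.state();p=S["tcp_pos"];f=S["ft_force"][:2];q=p[:2]-O
    print(tag,"t%.2f x%.2f y%.2f z%.2f | Fx%.2f Fy%.2f Fz%.2f T"%(S["time_s"],q@u,q@v,p[2],f@u,f@v,S["ft_force"][2]),S["ft_torque"].round(3),S["tool_rot"].round(4)[:2])
    return q@v
E
python3 - <<'E'
from h import *
r.movel([536.36,-137.12,285],feed=120)
r.move_ptp(W(0,-20,285),[pi,0,Y+pi])
r.movel(W(0,-20,207.4),feed=90); r.hold(.3);loc()
print(r.movel(W(0,12,207.4),feed=8,contact_N=1.5));loc();r.hold(.2);loc()
E
```

```text
t10.82 x0.22 y-20.03 z207.91 | Fx0.05 Fy0.51 Fz-1.24 T [-0.041  0.014  0.056] [-3.1414e+00  8.0000e-04]
True
 t12.83 x-0.37 y-5.46 z206.71 | Fx0.57 Fy-2.11 Fz-0.98 T [-0.332 -0.191  0.006] [-3.1407e+00 -1.1000e-03]
 t13.03 x-0.81 y-5.47 z205.94 | Fx0.95 Fy-2.46 Fz-0.93 T [-0.413 -0.309  0.011] [-3.1412e+00 -2.4000e-03]
```

```bash
python3 - <<'E'
from h import *
for i in range(5):r.hold(.1);loc()
print(r.state()["qvel"].round(4))
r.movel(W(0,-5.5,207.4),feed=10)
for i in range(4):r.hold(.1);loc()
E
```

```text
t13.13 x-0.82 y-5.47 z205.91 | Fx0.46 Fy-2.15 Fz-0.50 T [-0.427 -0.323 -0.02 ] [-3.1413e+00 -2.6000e-03]
 t13.23 x-0.83 y-5.43 z205.91 | Fx-0.58 Fy-2.43 Fz-0.99 T [-0.505 -0.354 -0.027] [-3.1413e+00 -2.6000e-03]
 t13.33 x-0.83 y-5.44 z205.93 | Fx0.23 Fy-2.25 Fz-1.20 T [-0.551 -0.387 -0.003] [-3.1412e+00 -2.5000e-03]
 t13.43 x-0.83 y-5.40 z205.93 | Fx-0.43 Fy-3.10 Fz-1.78 T [-0.651 -0.408 -0.056] [-3.1413e+00 -2.6000e-03]
 t13.53 x-0.85 y-5.39 z205.90 | Fx1.20 Fy-3.55 Fz-2.21 T [-0.623 -0.391  0.027] [-3.1413e+00 -2.7000e-03]
[-0.0002 -0.001  -0.0007  0.0009  0.0009 -0.0014]
 t13.95 x-0.36 y-5.47 z207.14 | Fx-0.99 Fy-2.13 Fz-1.47 T [-0.747  0.026 -0.028] [ 3.1414 -0.0036]
 t14.05 x-0.29 y-5.44 z207.19 | Fx-1.27 Fy-2.22 Fz-2.38 T [-0.738  0.07  -0.006] [ 3.1414 -0.0034]
 t14.15 x-0.22 y-5.45 z207.24 | Fx-1.12 Fy-2.02 Fz-2.47 T [-0.714  0.107 -0.003] [ 3.1415 -0.0032]
 t14.25 x-0.14 y-5.44 z207.28 | Fx-1.78 Fy-3.53 Fz-2.97 T [-0.623  0.091 -0.061] [ 3.1414e+00 -2.9000e-03]
```

```bash
cat >> h.py <<'E'
def avg(n=5,dt=.02):
    F=[];
    for _ in range(n):
        r.hold(dt);S=r.state();F.append([*S["ft_force"],*S["ft_torque"]])
    F=np.mean(F,0);return F[:2]@u,F[:2]@v,F[2],F[3:5]@u,F[3:5]@v
def slide(zs,y,feed,tgt=-2.5,k=.04,lo=-6.3,hi=-4.6):
    for z in zs:
        r.movel(W(0,y,z),feed=feed);f=avg();S=r.state();q=S["tcp_pos"][:2]-O
        print("t%.2f cmd y%.2f z%.1f x%.2f y%.2f z%.2f F %.2f %.2f %.2f T %.3f %.3f"%(S["time_s"],y,z,q@u,q@v,S["tcp_pos"][2],*f))
        if f[2]>14 or abs(f[1])>9: print("STOP");break
        y=float(np.clip(y+np.clip(k*(f[1]-tgt),-.1,.1)*-1*-1*(-1)*-1,lo,hi)) if 0 else float(np.clip(y+np.clip(-k*(tgt-f[1]),-.1,.1),lo,hi))
    return y
E
sed -i 's/y=float(np.clip(y+np.clip(k\*(f\[1\]-tgt).*$/y=float(np.clip(y+np.clip(k*(f[1]-tgt),-.1,.1),lo,hi)) # too hard (f<tgt): back off/' h.py; tail -9 h.py
python3 - <<'E'
from h import *
print(slide([207,203,199,195.5],-5.5,12))
E
```

```text
r.hold(dt);S=r.state();F.append([*S["ft_force"],*S["ft_torque"]])
    F=np.mean(F,0);return F[:2]@u,F[:2]@v,F[2],F[3:5]@u,F[3:5]@v
def slide(zs,y,feed,tgt=-2.5,k=.04,lo=-6.3,hi=-4.6):
    for z in zs:
        r.movel(W(0,y,z),feed=feed);f=avg();S=r.state();q=S["tcp_pos"][:2]-O
        print("t%.2f cmd y%.2f z%.1f x%.2f y%.2f z%.2f F %.2f %.2f %.2f T %.3f %.3f"%(S["time_s"],y,z,q@u,q@v,S["tcp_pos"][2],*f))
        if f[2]>14 or abs(f[1])>9: print("STOP");break
        y=float(np.clip(y+np.clip(k*(f[1]-tgt),-.1,.1),lo,hi)) # too hard (f<tgt): back off
    return y
t14.58 cmd y-5.50 z207.0 x0.12 y-5.45 z207.13 F -0.85 -2.38 -1.46 T -0.567 0.204
t15.15 cmd y-5.50 z203.0 x0.10 y-5.49 z202.93 F 1.19 -2.02 -2.03 T -0.479 -0.218
t15.72 cmd y-5.48 z199.0 x-0.16 y-5.49 z198.71 F 0.69 -2.87 -2.42 T -0.543 -0.091
t16.24 cmd y-5.49 z195.5 x-0.05 y-5.47 z195.32 F 1.10 -2.39 -2.30 T -0.535 -0.155
-5.48647282012019
```

```bash
python3 - <<'E'
from h import *
print(slide([191.5,187.5,183.5,179.5,175.5,171.5,168,165],-5.49,12))
loc()
E
```

```text
t16.81 cmd y-5.49 z191.5 x-0.08 y-5.49 z191.27 F 0.82 -2.28 -2.24 T -0.555 -0.153
t17.38 cmd y-5.48 z187.5 x0.07 y-5.51 z187.48 F 0.89 -2.85 -1.27 T -0.552 -0.148
t17.94 cmd y-5.50 z183.5 x0.10 y-5.51 z183.41 F 1.63 -2.86 0.08 T -0.530 -0.287
t18.51 cmd y-5.51 z179.5 x-0.16 y-5.53 z179.11 F 1.11 -3.25 -1.65 T -0.587 -0.272
t19.07 cmd y-5.54 z175.5 x-0.13 y-5.53 z175.19 F 0.65 -3.03 -2.20 T -0.581 -0.197
t19.64 cmd y-5.56 z171.5 x-0.04 y-5.54 z171.29 F 1.12 -3.06 -1.65 T -0.568 -0.234
t20.17 cmd y-5.58 z168.0 x-0.05 y-5.55 z167.77 F 0.84 -2.88 -1.95 T -0.520 -0.250
t20.65 cmd y-5.60 z165.0 x-0.07 y-5.55 z164.76 F 1.29 -2.48 -1.52 T -0.482 -0.229
-5.597868500548569
 t20.65 x-0.07 y-5.55 z164.76 | Fx1.84 Fy-3.31 Fz-1.83 T [-0.374 -0.355 -0.017] [ 3.1415e+00 -2.8000e-03]
```

```bash
python3 - <<'E'
from h import *
y=slide([165,168,172,177,182,188,194,201],-5.57,15,k=.02)
r.movel(W(0,y,232),feed=40);loc()
r.movel(W(0,y,285),feed=120)
r.hold(.2);loc()
import cv2
d=get_image("scene")["pixels"];e=get_image("side")["pixels"]
f=lambda im,x,y,w,h:cv2.resize(im[y:y+h,x:x+w],None,fx=5,fy=5,interpolation=cv2.INTER_CUBIC)
cv2.imwrite("pics/k.png",np.hstack([f(d,262,160,80,90),f(e,180,110,80,90)]))
E
```

```text
t20.98 cmd y-5.57 z165.0 x-0.09 y-5.56 z164.80 F 1.33 -2.84 -3.25 T -0.519 -0.283
t21.42 cmd y-5.58 z168.0 x-0.38 y-5.55 z168.02 F -1.88 -2.86 -0.77 T -0.537 0.408
t21.92 cmd y-5.58 z172.0 x0.17 y-5.54 z172.40 F -1.30 -2.37 -0.07 T -0.457 0.292
t22.48 cmd y-5.58 z177.0 x0.18 y-5.55 z177.35 F -0.50 -2.28 -0.22 T -0.421 0.134
t23.05 cmd y-5.58 z182.0 x0.15 y-5.55 z182.23 F -0.64 -1.61 -0.63 T -0.364 0.066
t23.68 cmd y-5.56 z188.0 x0.16 y-5.54 z188.24 F -0.33 -1.97 -0.68 T -0.399 0.039
t24.32 cmd y-5.55 z194.0 x0.15 y-5.55 z194.24 F -0.18 -1.82 -0.70 T -0.357 0.053
t25.02 cmd y-5.53 z201.0 x0.15 y-5.55 z201.25 F 0.18 -1.54 -0.86 T -0.367 0.015
 t25.94 x-0.15 y-5.36 z231.76 | Fx0.53 Fy0.14 Fz-1.66 T [0.006 0.004 0.037] [ 3.1413e+00 -2.9000e-03]
 t26.73 x-0.57 y-5.41 z283.62 | Fx0.26 Fy-0.69 Fz-1.29 T [ 0.006 -0.015  0.03 ] [ 3.1411 -0.0048]
```

View pics/k.png

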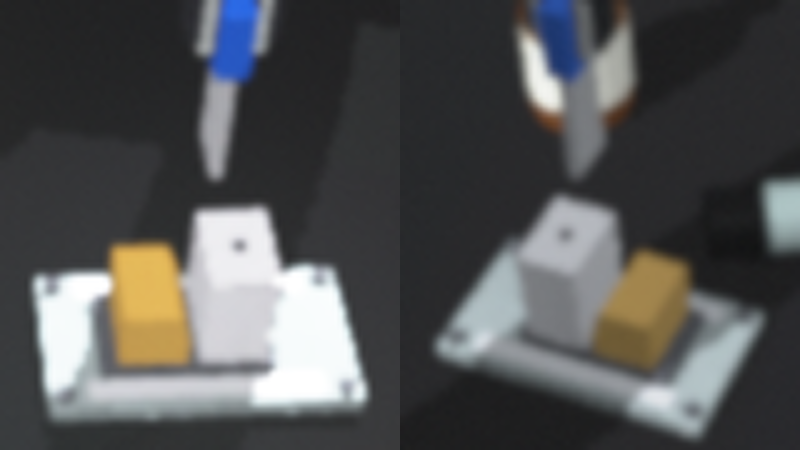

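The brass jaw has moved off to about a blade's thickness and the blade is clear. Now I'll return it to the stand.

```bash
python3 - <<'E'
from h import *
p=[536.4,-137.15]
r.move_ptp([*p,285],[pi,0,-.307+pi]);r.movel([*p,236],feed=100);r.hold(.4)
s=r.state();print(s["tcp_pos"],s["tool_rot"],s["ft_force"])
print(r.movel([*p,166],feed=40,contact_N=5));r.hold(.2)
s=r.state();print(s["time_s"],s["tcp_pos"],s["ft_force"],s["ft_torque"])
E
```

```text
[ 536.554097   -137.26586437  236.40319297] [-3.14154438e+00  6.97053211e-04  2.83448753e+00] [-0.030687    0.30789899 -1.26327755]
False
31.0667 [ 536.45666617 -137.15139547  166.13406194] [-0.61622056 -0.15025886 -1.81413637] [ 0.00414113 -0.00258022  0.03536461]
```

```bash
python3 - <<'E'
from h import *
import cv2
p=[536.4,-137.15]
print(r.movel([*p,159.3],feed=8,contact_N=4));r.hold(.1)
s=r.state();print(s["time_s"],s["tcp_pos"],s["ft_force"],s["ft_torque"])
r.grip(24);r.hold(.2);r.grip(45);s=r.state();print(s["tcp_pos"],s["ft_force"])
r.movel([*p,240],feed=60);r.movel([*p,330],feed=120);r.hold(.2)
d=get_image("wrist");np.savez("wf0.npz",**d);w=d["pixels"];e=get_image("side")["pixels"]
f=lambda im,x,y,w,h:cv2.resize(im[y:y+h,x:x+w],None,fx=5,fy=5,interpolation=cv2.INTER_CUBIC)
cv2.imwrite("pics/z.png",np.hstack([f(w,220,125,80,85),f(e,255,185,80,85)]));print(r.state()["time_s"])
E
```

```text
True
31.8417 [ 536.32927935 -137.12629804  160.37351909] [-0.97211642  0.38196681  6.13813136] [ 0.0281792   0.00580782 -0.01181675]
[ 535.52981241 -136.80518861  159.25035937] [0.65580892 0.06952695 0.48914368]
35.3167
```

View pics/z.png

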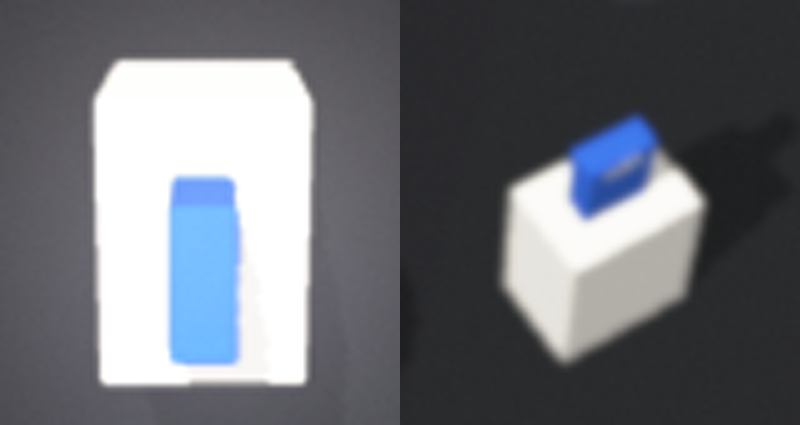

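The blade is seated at the original height (160.37, against 160.39 when I gripped it), upright and released.

```bash
python3 -c "
from station import r
print(r.close_job())"
```

```text
the job is handed in; nothing more can be done
None
```

The job is handed in at about 35 s: the gap was set by the 6 mm blade, wedged down lightly pressed on the fixed jaw to about 1.4 mm above the carriage plate; the final gap itself was only seen in the pictures, not measured, and the blade is back home in its stand.

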